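# Drop the rejected bricks into the scrap hopper

## Task

Get the two rejected bricks (red cross on top, a corner broken off) into the scrap hopper: slide them onto its yellow sprung flap, hold the flap open with the red lever until both have dropped through, then let it spring fully shut. Leave the sound brick lying where it is on the deck and disturb nothing else on the table.

Things in the scene. Friction and masses are not known exactly. Their poses are not given: they have to be found in the camera images.
- hopper: Green steel scrap box fixed to the table. Origin on the table; x points from the robot side to the far side, y to the lever end, z up. All mm below are in this frame. Outside x = -110 to 140, y = -196 to 196. A flat steel deck at z = 200 spans x = -110 to 30, then the flap. Side walls rise 12 above the deck; no rim on the robot side. Hollow bin below, 8 mm floor, cannot be seen into.
- slot (a point): Centre of the slot at deck height (x = 76, y = 0, z = 200 in the hopper's frame). The shut yellow flap covers it from x = 32 to 121, y = -183 to 183, its top 1 mm below the deck. The green far wall beyond it (inner face at x = 128) rises 20 mm above the deck.
- flap (a joint): Angle of the yellow flap in rad: 0 shut and level, up to 1.15 (stop) as its far edge swings down. Hinge line along y at x = 30, z = 196 mm, next to the deck: bricks slide off away from the robot, surely from 1.0 rad. A spring keeps it shut even under two bricks (0.7 N m shut, 1.15 open: 9 to 15 N on the lever) and shuts it when let go.
- lever_bar (a point): Centre of the red bar, 14 mm thick, from y = 204 to 260, on the end of the lever outside the hopper's +y end. The lever is one piece with the flap: 80 mm from hinge line to bar axis, pointing to +x and 0.70 rad upward when shut (bar at x = 91, z = 248). Pressed down, it turns with the flap about the hinge line: at flap 1.05 it points 0.35 rad below level.
- reject_a: Rejected grey concrete brick, 50 mm (x) by 90 mm (y) by 28 mm high, about 0.26 kg, red painted cross on top and one corner (+x +y, 18 by 28 mm) broken off. Lies on the deck. Origin: centre of the underside of its full outline; z up, its 90 mm side roughly along the hopper's y.
- reject_b: Second rejected brick, same as reject_a.
- sound_brick: Sound grey concrete brick, 50 by 90 by 28 mm, whole, no mark; origin at the centre of its underside. Lies on the deck in line with the rejects (the three lie side by side along the hopper's y, some 125 mm apart, in any order).
- drill: Cordless drill standing on its battery on the table to the right of the hopper; blue and black, about 230 by 75 mm, 195 mm high; origin at the centre of its underside. Bystander.
- screw_case: Pink screw case lying on the table to the left of the hopper, 140 by 200 by 45 mm; origin at the centre of its underside. Bystander.
Things that resemble listed ones, but are neither listed nor needed, are in the scene too. Leave any pink look-alike of the reject_b alone.

How it is judged:
On the way:
1. the flap is held open (past 0.4 rad) (value of joint flap above 0.4 rad), for 0.2 s.
At the end, for the whole second after the job is handed in: Both marked bricks lie at rest inside the hopper under the flap (origin below 130 mm over the hopper's foot and within its walls), the flap is shut (under 0.06 rad), the sound brick is on the deck within 25 mm of its starting place, and drill and screw case are within 30 mm of theirs (x of reject_a in the frame of hopper between -0.12 and 0.14 m and y of reject_a in the frame of hopper between -0.2 and 0.2 m and z of reject_a in the frame of hopper between -0.01 and 0.13 m and linear speed of each of reject_a, reject_b below 0.02 m/s and x of reject_b in the frame of hopper between -0.12 and 0.14 m and y of reject_b in the frame of hopper between -0.2 and 0.2 m and z of reject_b in the frame of hopper between -0.01 and 0.13 m and value of joint flap below 0.06 rad and distance of sound_brick from where it was at the start of the episode below 0.025 m and distance of each of drill, screw_case from where it was at the start of the episode below 0.03 m); the robot touches nothing.
It fails at once if the sound brick is moved more than 25 mm (distance of sound_brick from where it was at the start of the episode above 0.025 m).
It fails at once if the drill or the screw case is moved more than 30 mm (distance of any of drill, screw_case from where it was at the start of the episode above 0.03 m).
It also fails if it takes over 56 s, if anything falls off the work surface, if the arm or the gripper's body presses on something with over 40 N, if the wrist force passes 120 N, or if a joint passes its speed limit or range.

## Robot

A 6-joint arm with a two-finger parallel gripper is mounted at the origin on the work surface. World frame = base frame: x ahead of the robot, y to its left, z up, the work surface at z = 0. Lengths are in m, angles in rad, forces in N, time in s.
With the tool pointing down it reaches from about 0.25 to 0.8 m from the base axis. Payload 8.5 kg.
Tool frame: the origin (TCP) lies midway between the tips of the shut fingers; the grasp point (between the pads) lies 19 mm behind it; z points along the fingers, y is the line along which they close (so a half turn about z gives the same grasp; the last joint's range is limited). The gripper opens to 85 mm and grips with 20 to 120 N. Pads are 22 mm wide; open, the fingers measure 114 mm over their backs; the gripper's body (76 mm by 85 mm) begins 54 mm behind the grasp point. The pads swing forward as they close: fully open they stand 13 mm farther back than shut.
Start: joints at [-1.326, 0.238, -0.013, 1.319, 0, 1.571], TCP at [0.127, -0.509, 0.231] pointing down, gripper open.
Joint ranges: [-2.66, 2.66], [-1.03, 1.9], [-1.14, 1.46], [-1.82, 2.27], [-1.45, 1.34], [-3.14, 3.14]. Speed limits (rad/s): [2.22, 2.22, 2.79, 3.14, 3.14, 3.14].

## Interface

Orientations are given as a unit quaternion [x, y, z, w].
In Python, from plant import robot gives the robot as it stands.
- The arm moves only by the tool send_rows, never from a script. Its argument "commands" is a list of rows, each an object with "slide": the shift along the world's x, y, z in mm, a list of three; "turn": the turn about the world's z in rad; "fingers": the opening, from 0 (shut) to 1 (fully open). In form: [{"slide": [x, y, z], "turn": turn, "fingers": fingers}, ...]. A call has 1 to 10 rows; each row shifts and turns the commanded pose from where the row before left it; what a row does not reach is not made up. A row lasts 1/10 s, in which the tool goes at most 50 mm and 8.59 degrees, less where a joint would pass 70% of its speed; a pose out of reach is approached as far as the arm can. A call is refused whole if a number of a shift passes 50 or a number of a turn 0.15, either way. A call with a gripper value outside its range is refused whole. The fingers move at their own pace and stop on an object; "force" is the grip in N (left out, the last holds). Time passes only in rows, so rows that do not move let the fingers close. It gives the time, the measured TCP pose, the force, the opening and the grip force at its end, in the units of the state.
- robot.sense(): the state, without advancing time (a new reading comes with each control period).
- robot.grab_frame(name): name is "scene" or "top" or "wrist"; returns a dict with "img" (420x560x3 uint8, red, green, blue), "range_z" (420x560 float32, m along the optical axis (not along the pixel's ray), 0 where there is no reading), "mtx" (3x3 intrinsics, pixels), "origin" and "rotation" of the camera in the world. Camera axes: x right, y up, looking along -z (the intrinsics and any distortion apply to the point x, -y, -z); pixel columns grow to the right and rows downward; lengths in m; the calibration is good to about 2 mm. The wrist camera is an equidistant fisheye: a pixel r from the principal point sees the ray r / f radians off the axis. A picture is of the moment at which its call begins.
- robot.close_job(): hands the job in; it is judged then, once.
Trained networks look in a picture, given as the dict that the camera call returned (one of the last four; its "shot" number tells which), for a name from the list of things; names that differ only in an ending like _2 or _b are one class to them, and where a whole thing is asked for, a point or a joint stands for the part that bears it (a point fixed in the world has none). Each returns a list of dicts, best first, with "conf" (0 to 1); they miss things now and then, are a little off and sometimes report something else, mostly with a low value. They report only what shows in the picture. A call takes as long as a camera call. They do not tell look-alikes from the thing itself.
- robot.boxes_of(picture, query): "position" ([x, y, z] in m, in world coordinates, good to about 4 mm: the middle of the surface that is visible of it).
- robot.cut_out(picture, query): "region" (420x560 bool, what is visible of it).
The state is a dict: "time_s": time; "qpos": joint angles; "joint_velocities": joint speeds; "joint_efforts": joint torques, N m; "ee_pos": TCP position; "tool_rot": TCP orientation; "force": force on the tool from outside, world axes, zero at the start; "wrist_torque": the same for the moment, N m; "grip_width": finger opening in m; "finger_force": force on a finger pad.
Only numpy, scipy, OpenCV 4.12 (cv2) and the standard library are available. Lean on these libraries where they do the work, as an engineer would, in place of code of your own. Each camera call takes 0.05 s, during which the arm holds its last target. There are 200 camera calls.

## Working session

There is one attempt and no reset: what is moved stays moved. The work goes in short steps, Python scripts to look and compute and a tool call to move; the robot and the scene stay as the last step left them, time stands still between calls to the robot, and variables do not carry over. Pictures are saved under pics/ and viewed, at most 10 in all, crops included, and the job is handed in when it is done.

Besides the shell and the picture viewer there is one more tool, called after ">>>" in YAML: its name, and indented under it one key for each argument. send_rows: Moves the arm, as the interface text tells. Its arguments: {"type":"object","properties":{"commands":{"type":"array"},"force":{"type":"number"}},"required":["commands"]}

```bash
mkdir -p pics; cat > h.py <<'E'
import numpy as np,cv2
from plant import robot
def pts(f):
    d=f["range_z"];K=f["mtx"];v,u=np.mgrid[:420,:560]
    P=np.stack([(u-K[0,2])/K[0,0]*d,-(v-K[1,2])/K[1,1]*d,-d],-1)
    return P@np.array(f["rotation"]).T+np.array(f["origin"])
def save(f,n): cv2.imwrite("pics/"+n+".png",f["img"][...,::-1])
E
python3 - <<'E'
from h import *
for n in("top","scene"):
    f=robot.grab_frame(n);save(f,n+"0");np.savez(n+"0.npz",**{k:np.array(v) for k,v in f.items()})
    print(n,f["origin"])
    for q in("hopper","flap","lever_bar","reject_a","sound_brick","drill","screw_case"):
        for r in robot.boxes_of(f,q)[:5]: print(q,np.round(r["position"],3),round(r["conf"],2))
print(robot.sense())
E
```

```text
top [ 0.40370685 -0.04608464  1.77090136]
hopper [ 0.548 -0.08   0.198] 0.72
hopper [ 0.47  -0.537  0.182] 0.16
flap [ 0.585 -0.076  0.204] 0.67
lever_bar [ 0.588 -0.071  0.2  ] 0.75
lever_bar [ 0.545 -0.082  0.197] 0.69
reject_a [ 0.481 -0.222  0.227] 0.87
reject_a [ 0.588 -0.373  0.027] 0.78
reject_a [ 0.308 -0.252  0.029] 0.78
reject_a [0.467 0.024 0.233] 0.61
reject_a [0.499 0.476 0.046] 0.57
sound_brick [ 0.482 -0.092  0.228] 0.67
drill [ 0.47  -0.538  0.178] 0.82
screw_case [0.502 0.476 0.047] 0.89
screw_case [ 0.542 -0.082  0.195] 0.67
scene [1.60163583 0.66917509 1.03245995]
hopper [ 0.644 -0.025  0.161] 0.66
flap [ 0.583 -0.062  0.199] 0.64
lever_bar [ 0.578 -0.063  0.194] 0.56
lever_bar [0.53  0.484 0.048] 0.36
reject_a [0.479 0.036 0.221] 0.76
reject_a [ 0.605 -0.368  0.03 ] 0.72
reject_a [ 0.489 -0.206  0.224] 0.61
reject_a [ 0.578 -0.061  0.198] 0.46
sound_brick [ 0.497 -0.08   0.229] 0.71
drill [ 0.48  -0.533  0.134] 0.92
screw_case [0.528 0.486 0.044] 0.7
{'time_s': 0.8, 'qpos': array([-1.32603699e+00,  2.38149505e-01, -1.35089962e-02,  1.31922588e+00,
       -2.61387324e-06,  1.57075596e+00]), 'joint_velocities': array([-0.00062786,  0.000865  , -0.00053934,  0.00016921,  0.00037042,
       -0.00141467]), 'joint_efforts': array([-2.01959730e-03, -5.38509965e+01,  3.46681523e+01,  2.59902692e-03,
       -5.68684572e-05, -4.97370891e-06]), 'ee_pos': array([ 0.12720367, -0.50929267,  0.23129922]), 'tool_rot': array([ 9.92518485e-01,  1.22094453e-01, -6.67093038e-06, -4.35389342e-05]), 'force': array([ 0.94015036, -0.00630286, -0.55533809]), 'wrist_torque': array([ 0.00206868, -0.02644162,  0.06891274]), 'finger_force': 0.0, 'grip_width': 0.08535342593866693}
```

View pics/top0.png

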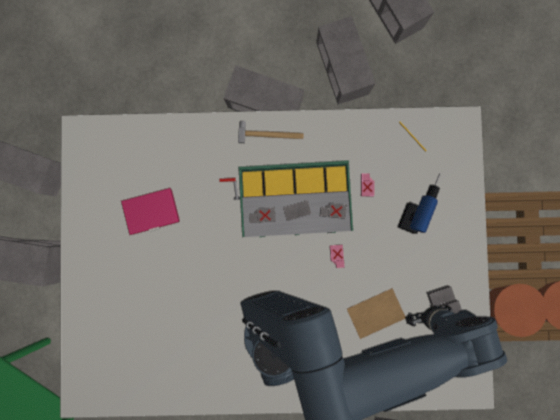

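```bash
python3 - <<'E'
from h import *
f=dict(np.load("top0.npz"));P=pts(f);hsv=cv2.cvtColor(f["img"],cv2.COLOR_RGB2HSV)
z=P[...,2];x=P[...,0];y=P[...,1]
box=(x>.35)&(x<.8)&(y>-.4)&(y<.35)
def rect(m,name):
    n,l,s,c=cv2.connectedComponentsWithStats(m.astype(np.uint8))
    for i in range(1,n):
        if s[i,4]<60: continue
        p=(P[l==i][:,:2]*1000).astype(np.float32)
        print(name,s[i,4],np.round(p.mean(0)),cv2.minAreaRect(p),np.round(np.median(z[l==i]),4))
H,S,V=[hsv[...,i].astype(int) for i in range(3)]
rect(box&(H>22)&(H<35)&(S>120)&(V>100)&(abs(z-.199)<.02),"yellow")
rect(box&((H<8)|(H>172))&(S>130)&(z>.15),"red")
rect(box&(z>.218)&(z<.24)&(S<70),"bricks")
rect(box&(H>40)&(H<90)&(S>60)&(z>.185),"green")
rect(box&(z>.15),"box")
E
```

```text
Traceback (most recent call last):
  File "h.py", line 6, in pts
    return P@np.array(f["rotation"]).T+np.array(f["origin"])
           ~^~~~~~~~~~~~~~~~~~~~~~~~~~
ValueError: matmul: Input operand 1 has a mismatch in its core dimension 0, with gufunc signature (n?,k),(k,m?)->(n?,m?) (size 4 is different from 3)
```

The top view shows the hopper around (296,198). The crossed bricks are at (264,215) and (336,211), with the sound brick between them at (297,211). The red lever is at (228,180), and the pink look-alikes at (367,186) and (337,255) are off the hopper.

```bash
sed -i 's/np.array(f\["rotation"\]).T/R.from_quat(f["rotation"]).as_matrix().T/; 1a from scipy.spatial.transform import Rotation as R' h.py; cat > m.py <<'E'
from h import *
f=dict(np.load("top0.npz"));P=pts(f);hsv=cv2.cvtColor(f["img"],cv2.COLOR_RGB2HSV)
z=P[...,2];x=P[...,0];y=P[...,1]
box=(x>.35)&(x<.8)&(y>-.4)&(y<.35)
def rect(m,name):
    n,l,s,c=cv2.connectedComponentsWithStats(m.astype(np.uint8))
    for i in range(1,n):
        if s[i,4]<25: continue
        p=(P[l==i][:,:2]*1000).astype(np.float32)
        print(name,s[i,4],np.round(p.mean(0)),cv2.minAreaRect(p),np.round(np.median(z[l==i]),4))
H,S,V=[hsv[...,i].astype(int) for i in range(3)]
rect(box&(H>18)&(H<35)&(S>120)&(V>100)&(abs(z-.199)<.02),"yellow")
rect(box&((H<8)|(H>172))&(S>130)&(z>.15),"red")
rect(box&(z>.218)&(z<.24)&(x<.535),"bricks")
rect(box&(H>40)&(H<95)&(S>60)&(z>.185),"green")
rect(box&(z>.15),"box")
E
python3 m.py; python3 -c "
import cv2;i=cv2.imread('pics/top0.png')[150:245,210:365];cv2.imwrite('pics/crop.png',cv2.resize(i,None,fx=5,fy=5,interpolation=2))"
```

```text
yellow 480 [ 593. -233.] ((592.725830078125, -233.52279663085938), (88.53083038330078, 69.8987808227539), 3.1562891006469727) 0.1995
yellow 699 [585. -29.] ((584.705810546875, -29.48755645751953), (88.93356323242188, 100.7393798828125), 2.2967193126678467) 0.1993
yellow 695 [ 589. -139.] ((589.417724609375, -139.43202209472656), (88.5670166015625, 100.24894714355469), 1.876545786857605) 0.1997
yellow 470 [582.  64.] ((582.3878784179688, 63.979286193847656), (89.50601959228516, 67.12864685058594), 2.287442445755005) 0.1997
red 35 [592. 144.] ((592.9716186523438, 147.0731201171875), (49.38213348388672, 7.324501037597656), 89.5967025756836) 0.2536
red 41 [ 477. -228.] ((477.9803771972656, -227.75460815429688), (32.37751388549805, 28.83269500732422), 81.84407806396484) 0.229
red 38 [468.  21.] ((467.4398193359375, 21.235488891601562), (31.427099227905273, 28.038663864135742), 88.97290802001953) 0.2289
bricks 367 [483. -92.] ((483.2733154296875, -91.5123519897461), (49.74198913574219, 89.66461944580078), 15.183178901672363) 0.2285
bricks 339 [ 479. -221.] ((481.0330810546875, -218.13327026367188), (90.46930694580078, 49.53390121459961), 82.87091827392578) 0.2285
bricks 337 [468.  27.] ((470.0367126464844, 30.620594024658203), (49.94025802612305, 89.89681243896484), 2.9106295108795166) 0.2288
green 586 [604. -80.] ((526.0746459960938, -86.75828552246094), (241.2077178955078, 387.7061462402344), 2.3414974212646484) 0.2149
box 8025 [526. -84.] ((523.863037109375, -55.8836669921875), (252.98147583007812, 456.2370910644531), 2.0077035427093506) 0.2015
```

View pics/crop.png

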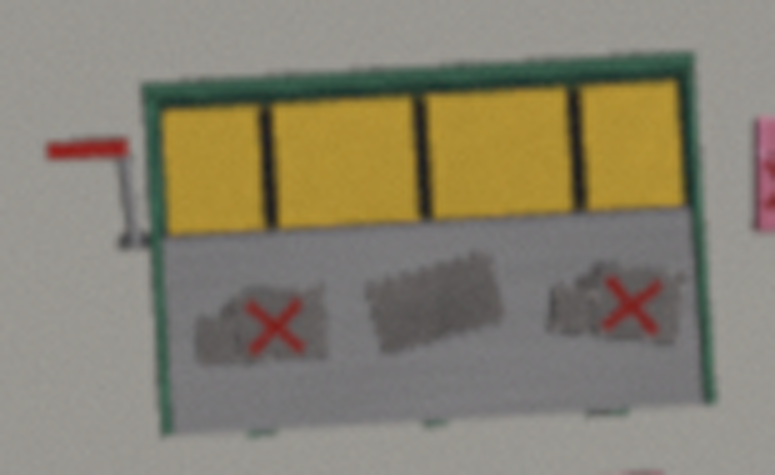

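View pics/scene0.png

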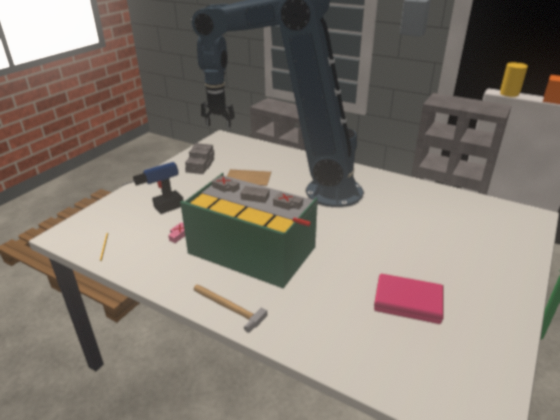

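Hopper frame: origin is about (511.5, -87.7) mm with yaw 0.0385. In that frame reject A is at (-37, 120), the other reject at (-35, -129) and the sound brick at (-29, -3). I'll push each reject from the robot side with the half-open fingers, starting with the one at -y.

>>> send_rows:
  commands:
    - {"slide":[0,0,40],"turn":0,"fingers":0.58}
    - {"slide":[30,30,40],"turn":-0.03,"fingers":0.58}
    - {"slide":[38,37,0],"turn":-0.03,"fingers":0.58}
    - {"slide":[38,37,0],"turn":-0.03,"fingers":0.58}
    - {"slide":[38,37,0],"turn":-0.03,"fingers":0.58}
    - {"slide":[38,37,0],"turn":-0.03,"fingers":0.58}
    - {"slide":[38,37,0],"turn":-0.03,"fingers":0.58}
    - {"slide":[38,37,0],"turn":-0.026,"fingers":0.58}
    - {"slide":[34,37,0],"turn":0,"fingers":0.58}
    - {"slide":[0,0,0],"turn":0,"fingers":0.58}

```text
time_s: 1.8
ee_pos: [0.405, -0.2335, 0.3054]
tool_rot: [1.0, 0.023, 0.001, -0.001]
force: [-1.2, -1.0, -0.2]
grip_width: 0.0494
finger_force: 0.0
```

>>> send_rows:
  commands:
    - {"slide":[0,0,0],"turn":0,"fingers":0.58}
    - {"slide":[0,0,0],"turn":0,"fingers":0.58}

```text
time_s: 2.0
ee_pos: [0.4013, -0.2379, 0.3056]
tool_rot: [1.0, 0.019, -0.0, 0.0]
force: [-1.1, 0.6, 1.2]
grip_width: 0.0498
finger_force: 0.0
```

>>> send_rows:
  commands:
    - {"slide":[20,17,0],"turn":0,"fingers":0.58}
    - {"slide":[0,0,-30],"turn":0,"fingers":0.58}
    - {"slide":[0,0,-30],"turn":0,"fingers":0.58}
    - {"slide":[0,0,-25],"turn":0,"fingers":0.58}
    - {"slide":[0,0,-12],"turn":0,"fingers":0.58}
    - {"slide":[0,0,0],"turn":0,"fingers":0.58}
    - {"slide":[0,0,0],"turn":0,"fingers":0.58}

```text
time_s: 2.7
ee_pos: [0.4217, -0.2213, 0.2095]
tool_rot: [1.0, 0.019, 0.0, 0.0]
force: [0.6, 0.2, 0.4]
grip_width: 0.0494
finger_force: 0.0
```

>>> send_rows:
  commands:
    - {"slide":[10,0.4,0],"turn":0,"fingers":0.58}
    - {"slide":[10,0.4,0],"turn":0,"fingers":0.58}
    - {"slide":[10,0.4,0],"turn":0,"fingers":0.58}
    - {"slide":[10,0.4,0],"turn":0,"fingers":0.58}
    - {"slide":[10,0.4,0],"turn":0,"fingers":0.58}
    - {"slide":[10,0.4,0],"turn":0,"fingers":0.58}

```text
time_s: 3.3
ee_pos: [0.4826, -0.2179, 0.2085]
tool_rot: [1.0, 0.02, -0.0, -0.0]
force: [-2.3, -0.6, 2.2]
grip_width: 0.0494
finger_force: 1.2
```

```bash
python3 - <<'E'
from h import *
f=robot.grab_frame("wrist");g=robot.grab_frame("scene")
i=np.hstack([f["img"],cv2.resize(g["img"][150:300,150:350],(560,420))]);cv2.imwrite("pics/w1.png",cv2.resize(i,(800,300))[...,::-1])
E
```

```text
(no output)
```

View pics/w1.png

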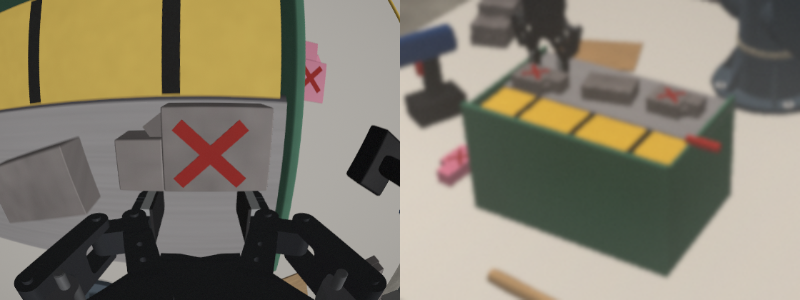

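The crossed brick is square against both fingers, with its cross at (210,155) in the left half. The sound brick at (50,185) is untouched, so I'll keep pushing.

>>> send_rows:
  commands:
    - {"slide":[10,0.4,0],"turn":0,"fingers":0.58}
    - {"slide":[10,0.4,0],"turn":0,"fingers":0.58}
    - {"slide":[10,0.4,0],"turn":0,"fingers":0.58}
    - {"slide":[10,0.4,0],"turn":0,"fingers":0.58}
    - {"slide":[10,0.4,0],"turn":0,"fingers":0.58}
    - {"slide":[10,0.4,0],"turn":0,"fingers":0.58}
    - {"slide":[10,0.4,0],"turn":0,"fingers":0.58}
    - {"slide":[8,0.3,0],"turn":0,"fingers":0.58}
    - {"slide":[0,0,0],"turn":0,"fingers":0.58}

```text
time_s: 4.3
ee_pos: [0.561, -0.2149, 0.2084]
tool_rot: [1.0, 0.02, 0.0, -0.0]
force: [-0.5, -0.5, -0.6]
grip_width: 0.0496
finger_force: 0.0
```

>>> send_rows:
  commands:
    - {"slide":[-10,0,0],"turn":0,"fingers":0.58}
    - {"slide":[0,0,40],"turn":0,"fingers":0.58}
    - {"slide":[0,0,40],"turn":0,"fingers":0.58}
    - {"slide":[-22,35,0],"turn":0,"fingers":0.58}
    - {"slide":[-22,35,0],"turn":0,"fingers":0.58}
    - {"slide":[-22,35,0],"turn":0,"fingers":0.58}
    - {"slide":[-22,35,0],"turn":0,"fingers":0.58}
    - {"slide":[-22,35,0],"turn":0,"fingers":0.58}
    - {"slide":[-22,35,0],"turn":0,"fingers":0.58}
    - {"slide":[-7,34,0],"turn":0,"fingers":0.58}

```text
time_s: 5.3
ee_pos: [0.4079, 0.0224, 0.2891]
tool_rot: [1.0, 0.025, 0.0, -0.003]
force: [0.4, 0.1, -0.0]
grip_width: 0.0495
finger_force: 0.0
```

>>> send_rows:
  commands:
    - {"slide":[0,0,0],"turn":0,"fingers":0.58}
    - {"slide":[0,0,0],"turn":0,"fingers":0.58}

```text
time_s: 5.5
ee_pos: [0.4104, 0.0213, 0.2889]
tool_rot: [1.0, 0.024, 0.0, -0.003]
force: [0.6, 0.5, -0.9]
grip_width: 0.0493
finger_force: 0.0
```

```bash
python3 - <<'E'
from h import *
f=robot.grab_frame("wrist");g=robot.grab_frame("scene")
i=np.hstack([f["img"],cv2.resize(g["img"][150:300,150:350],(560,420))]);cv2.imwrite("pics/w2.png",cv2.resize(i,(800,300))[...,::-1])
E
```

```text
(no output)
```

View pics/w2.png

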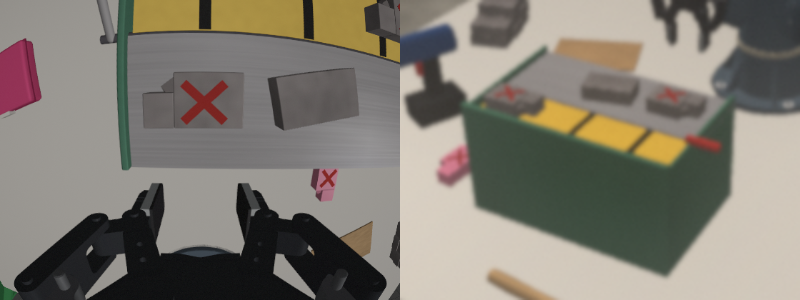

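The first reject is on the flap, at (510,95) in the scene half. Reject A is straight ahead, with its cross at (205,102).

>>> send_rows:
  commands:
    - {"slide":[0,7,0],"turn":-0.01,"fingers":0.58}
    - {"slide":[0,0,-30],"turn":0,"fingers":0.58}
    - {"slide":[0,0,-30],"turn":0,"fingers":0.58}
    - {"slide":[0,0,-20],"turn":0,"fingers":0.58}
    - {"slide":[0,0,0],"turn":0,"fingers":0.58}
    - {"slide":[0,0,0],"turn":0,"fingers":0.58}

```text
time_s: 6.2
ee_pos: [0.4115, 0.0213, 0.2089]
tool_rot: [1.0, 0.022, -0.0, -0.006]
force: [0.0, -0.2, -0.4]
grip_width: 0.0495
finger_force: 0.0
```

```bash
python3 -c "
from h import *
s=robot.sense();print(s['qpos'].round(3),s['ee_pos'],s['tool_rot'].round(4))"
```

```text
[ 0.043  0.055 -0.294  1.222  0.012  3.141] [0.41154835 0.02133841 0.20892703] [ 9.997e-01  2.200e-02 -4.000e-04 -5.900e-03]
```

Joint 6 is at its limit, so the fingers stayed 7 mm off-centre. They still straddle the brick's centre, so the push is fine.

>>> send_rows:
  commands:
    - {"slide":[10,0.4,0],"turn":0,"fingers":0.58}
    - {"slide":[10,0.4,0],"turn":0,"fingers":0.58}
    - {"slide":[10,0.4,0],"turn":0,"fingers":0.58}
    - {"slide":[10,0.4,0],"turn":0,"fingers":0.58}
    - {"slide":[10,0.4,0],"turn":0,"fingers":0.58}
    - {"slide":[10,0.4,0],"turn":0,"fingers":0.58}

```text
time_s: 6.8
ee_pos: [0.4722, 0.0243, 0.2085]
tool_rot: [1.0, 0.023, -0.0, -0.006]
force: [-1.6, 0.5, 2.1]
grip_width: 0.0492
finger_force: 1.0
```

>>> send_rows:
  commands:
    - {"slide":[10,0.4,0],"turn":0,"fingers":0.58}
    - {"slide":[10,0.4,0],"turn":0,"fingers":0.58}
    - {"slide":[10,0.4,0],"turn":0,"fingers":0.58}
    - {"slide":[10,0.4,0],"turn":0,"fingers":0.58}
    - {"slide":[10,0.4,0],"turn":0,"fingers":0.58}
    - {"slide":[10,0.4,0],"turn":0,"fingers":0.58}
    - {"slide":[10,0.4,0],"turn":0,"fingers":0.58}
    - {"slide":[9,0.3,0],"turn":0,"fingers":0.58}
    - {"slide":[0,0,0],"turn":0,"fingers":0.58}

```text
time_s: 7.7
ee_pos: [0.5517, 0.0273, 0.2084]
tool_rot: [1.0, 0.023, 0.0, -0.006]
force: [0.2, -0.0, -0.1]
grip_width: 0.0496
finger_force: 0.0
```

>>> send_rows:
  commands:
    - {"slide":[-10,0,0],"turn":0,"fingers":0.58}
    - {"slide":[0,0,45],"turn":0,"fingers":0.58}
    - {"slide":[0,0,45],"turn":0.05,"fingers":0}
    - {"slide":[0,0,10],"turn":0.1,"fingers":0}
    - {"slide":[0,0,0],"turn":0.1,"fingers":0}
    - {"slide":[10,25,0],"turn":0.1,"fingers":0}
    - {"slide":[10,25,0],"turn":0.1,"fingers":0}
    - {"slide":[10,25,0],"turn":0,"fingers":0}
    - {"slide":[10,25,0],"turn":0,"fingers":0}
    - {"slide":[10,25,0],"turn":0,"fingers":0}

```text
time_s: 8.7
ee_pos: [0.5896, 0.1531, 0.309]
tool_rot: [0.969, 0.245, -0.001, -0.006]
force: [0.7, 0.3, -0.0]
grip_width: -0.0
finger_force: 0.0
```

>>> send_rows:
  commands:
    - {"slide":[0,0,0],"turn":0,"fingers":0}
    - {"slide":[0,0,0],"turn":0,"fingers":0}

```text
time_s: 8.9
ee_pos: [0.5896, 0.1525, 0.3086]
tool_rot: [0.969, 0.246, -0.002, -0.006]
force: [-1.4, 0.4, 0.7]
grip_width: -0.0001
finger_force: 0.0
```

```bash
python3 - <<'E'
from h import *
f=robot.grab_frame("wrist");g=robot.grab_frame("scene")
i=np.hstack([f["img"],cv2.resize(g["img"][150:300,150:350],(560,420))]);cv2.imwrite("pics/w3.png",cv2.resize(i,(800,300))[...,::-1])
P=pts(g);h=cv2.cvtColor(g["img"],cv2.COLOR_RGB2HSV)
m=((h[...,0]<8)|(h[...,0]>172))&(h[...,1]>130)&(P[...,2]>.235)&(P[...,2]<.27)&(P[...,1]>.09)&(P[...,0]>.5)&(P[...,0]<.7)
p=P[m];print(m.sum(),p.mean(0),p.min(0),p.max(0));print(robot.sense()["qpos"])
E
```

```text
59 [0.5969772  0.14917131 0.25184964] [0.59104166 0.12101011 0.24618518] [0.60255886 0.17620721 0.25606687]
[0.24602843 0.38355072 0.39252649 1.58279029 0.01105335 2.89264575]
```

View pics/w3.png

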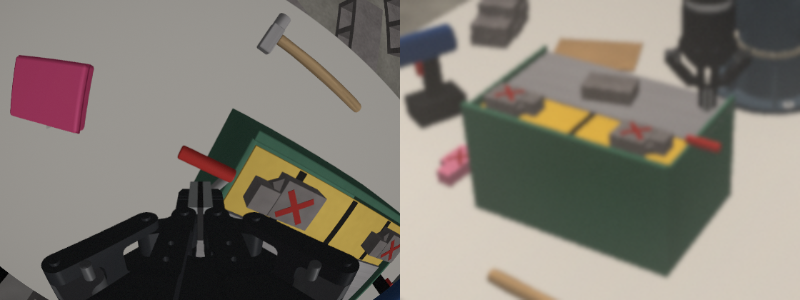

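Both rejects lie wholly on the flap, with crosses at (295,208) and (390,245) in the wrist half. The bar at (205,163) lies just ahead of the closed fingertips, so I'll press it.

>>> send_rows:
  commands:
    - {"slide":[6,0,-25],"turn":0,"fingers":0}
    - {"slide":[0,0,-20],"turn":0,"fingers":0}
    - {"slide":[0,0,-8],"turn":0,"fingers":0}
    - {"slide":[2,0,-6],"turn":0,"fingers":0}
    - {"slide":[2,0,-6],"turn":0,"fingers":0}
    - {"slide":[2,0,-6],"turn":0,"fingers":0}
    - {"slide":[0,0,0],"turn":0,"fingers":0}

```text
time_s: 9.7
ee_pos: [0.605, 0.1517, 0.24]
tool_rot: [0.97, 0.245, 0.002, -0.005]
force: [5.6, -0.2, 8.8]
grip_width: -0.0001
finger_force: 4.5
```

>>> send_rows:
  commands:
    - {"slide":[2,0,-10],"turn":0,"fingers":0}
    - {"slide":[2,0,-10],"turn":0,"fingers":0}
    - {"slide":[1,0,-10],"turn":0,"fingers":0}
    - {"slide":[0,0,-10],"turn":0,"fingers":0}
    - {"slide":[-1,0,-10],"turn":0,"fingers":0}
    - {"slide":[-1,0,-8],"turn":0,"fingers":0}
    - {"slide":[0,0,-5],"turn":0,"fingers":0}
    - {"slide":[0,0,0],"turn":0,"fingers":0}

```text
time_s: 10.5
ee_pos: [0.607, 0.1519, 0.1772]
tool_rot: [0.97, 0.245, 0.001, -0.005]
force: [0.9, -0.9, 12.9]
grip_width: -0.0001
finger_force: 6.7
```

>>> send_rows:
  commands:
    - {"slide":[0,0,-3],"turn":0,"fingers":0}
    - {"slide":[0,0,0],"turn":0,"fingers":0}
    - {"slide":[0,0,0],"turn":0,"fingers":0}
    - {"slide":[0,0,0],"turn":0,"fingers":0}
    - {"slide":[0,0,0],"turn":0,"fingers":0}
    - {"slide":[0,0,0],"turn":0,"fingers":0}
    - {"slide":[0,0,0],"turn":0,"fingers":0}
    - {"slide":[0,0,0],"turn":0,"fingers":0}

```text
time_s: 11.3
ee_pos: [0.6065, 0.1518, 0.175]
tool_rot: [0.97, 0.245, 0.001, -0.005]
force: [-1.8, -1.1, 14.2]
grip_width: -0.0
finger_force: 7.3
```

```bash
python3 - <<'E'
from h import *
f=robot.grab_frame("top");g=robot.grab_frame("scene")
i=np.hstack([cv2.resize(f["img"][140:260,210:370],(560,420)),cv2.resize(g["img"][150:300,150:350],(560,420))]);cv2.imwrite("pics/w4.png",cv2.resize(i,(800,300))[...,::-1])
E
```

```text
(no output)
```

View pics/w4.png

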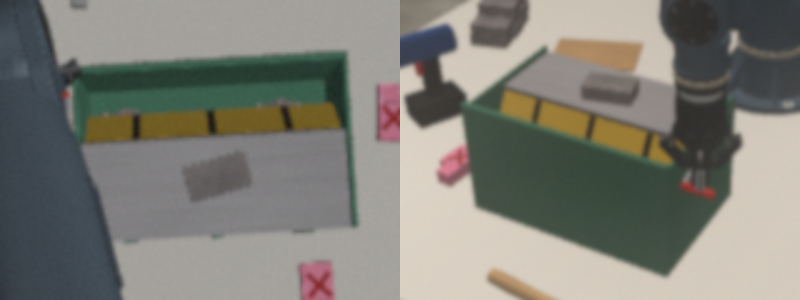

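The flap is open and the deck holds only the sound brick, at (217,177). There are grey patches beyond the flap edge at (125,112) and (280,103), so I'll check how deep they lie.

```bash
python3 - <<'E'
from h import *
f=robot.grab_frame("top");P=pts(f)
q=(P[...,:2]-[.5115,-.0877])@np.array([[1,-.0385],[.0385,1]])
s=(q[...,0]>.032)&(q[...,0]<.126)&(abs(q[...,1])<.18)&(P[...,2]<.14)
c=f["img"].astype(int);grey=s&(c.max(-1)-c.min(-1)<35)
for y0 in range(-180,180,30):
    m=s&(abs(q[...,1]-(y0+15)/1e3)<.015); g=m&grey
    print(y0,m.sum(),g.sum(),np.round(np.percentile(P[m][:,2],[0,25,50,90]),3) if m.any() else'',np.round(P[g][:,2].max(),3) if g.any() else '')
E
```

```text
-180 93 29 [-0.003  0.007  0.01   0.128] 0.118
-150 85 32 [-0.001  0.008  0.013  0.129] 0.044
-120 93 44 [-0.001  0.008  0.014  0.133] 0.139
-90 90 24 [0.    0.008 0.011 0.13 ] 0.114
-60 89 14 [-0.002  0.007  0.01   0.127] 0.021
-30 87 26 [-0.003  0.007  0.011  0.128] 0.132
0 86 20 [0.001 0.007 0.011 0.129] 0.139
30 91 23 [-0.     0.007  0.011  0.129] 0.118
60 86 16 [0.    0.005 0.009 0.129] 0.02
90 91 29 [-0.001  0.007  0.011  0.132] 0.14
120 88 28 [0.    0.009 0.014 0.132] 0.045
150 89 22 [-0.002  0.007  0.01   0.131] 0.132
```

Both bricks are on the bin floor, with tops around 0.04 m. Now I'll let the flap close under control and back off.

>>> send_rows:
  commands:
    - {"slide":[1,0,14],"turn":0,"fingers":0}
    - {"slide":[1,0,14],"turn":0,"fingers":0}
    - {"slide":[0,0,14],"turn":0,"fingers":0}
    - {"slide":[-2,0,14],"turn":0,"fingers":0}
    - {"slide":[-4,0,12],"turn":0,"fingers":0}
    - {"slide":[-4,0,12],"turn":0,"fingers":0}
    - {"slide":[0,0,30],"turn":0,"fingers":0}
    - {"slide":[0,0,40],"turn":0,"fingers":0}
    - {"slide":[0,0,40],"turn":0,"fingers":0}
    - {"slide":[0,0,0],"turn":0,"fingers":0}

```text
time_s: 12.45
ee_pos: [0.5983, 0.152, 0.3683]
tool_rot: [0.97, 0.245, 0.003, -0.006]
force: [-1.2, -0.3, -0.1]
grip_width: -0.0003
finger_force: 0.0
```

>>> send_rows:
  commands:
    - {"slide":[-30,30,0],"turn":0,"fingers":0}
    - {"slide":[-30,30,0],"turn":0,"fingers":0}
    - {"slide":[-30,30,0],"turn":0,"fingers":0}
    - {"slide":[0,0,0],"turn":0,"fingers":0}
    - {"slide":[0,0,0],"turn":0,"fingers":0}

```text
time_s: 12.95
ee_pos: [0.5067, 0.2425, 0.3624]
tool_rot: [0.969, 0.246, -0.001, -0.006]
force: [-0.1, 0.1, 0.3]
grip_width: -0.0002
finger_force: 0.0
```

```bash
python3 - <<'E'
from h import *
f=robot.grab_frame("top");g=robot.grab_frame("scene")
i=np.hstack([cv2.resize(f["img"][140:260,210:370],(560,420)),cv2.resize(g["img"][150:300,150:350],(560,420))]);cv2.imwrite("pics/w5.png",cv2.resize(i,(800,300))[...,::-1])
np.savez("top0.npz",**{k:np.array(v) for k,v in f.items()})
P=pts(g);h=cv2.cvtColor(g["img"],cv2.COLOR_RGB2HSV)
m=((h[...,0]<8)|(h[...,0]>172))&(h[...,1]>130)&(P[...,2]>.2)&(P[...,2]<.27)&(P[...,1]>.09)&(P[...,0]>.5)&(P[...,0]<.7)
print(m.sum(),P[m].mean(0))
E
python3 m.py
```

```text
56 [0.59565541 0.1488625  0.25104542]
yellow 482 [ 593. -233.] ((592.845703125, -233.72738647460938), (89.26822662353516, 69.29615783691406), 2.9006869792938232) 0.1996
yellow 704 [585. -29.] ((585.9403686523438, -29.629169464111328), (89.38555908203125, 100.85623168945312), 2.170694589614868) 0.1996
yellow 706 [ 589. -139.] ((589.5829467773438, -139.8250732421875), (89.61112213134766, 101.27059173583984), 2.3717432022094727) 0.1994
yellow 472 [582.  64.] ((581.5526733398438, 64.15292358398438), (89.50982666015625, 67.46661376953125), 2.1068081855773926) 0.1995
red 35 [592. 144.] ((592.746826171875, 146.61460876464844), (7.70507287979126, 48.140419006347656), 1.1170637607574463) 0.2548
bricks 369 [483. -91.] ((483.417236328125, -91.71340942382812), (49.9315185546875, 90.17859649658203), 15.123456001281738) 0.2287
green 602 [605. -80.] ((526.4862060546875, -86.79316711425781), (241.84336853027344, 387.9145202636719), 2.4565021991729736) 0.2144
box 6179 [453. 199.] ((423.1742858886719, 157.76255798339844), (361.7003479003906, 192.1028289794922), 56.57155227661133) 0.8364
box 8030 [527. -84.] ((523.6361694335938, -55.77854919433594), (253.21653747558594, 456.84832763671875), 2.114173412322998) 0.2009
```

View pics/w5.png

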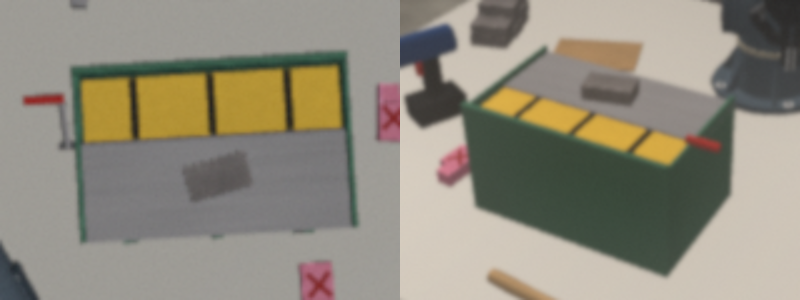

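The flap is shut and level, the lever bar is back where it started at (45,100), and the sound brick at (217,177) hasn't moved. I'm handing the job in.

```bash
python3 -c "
from plant import robot
print(robot.close_job())"
```

```text
the job is handed in; nothing more can be done
None
```

Both rejected bricks are on the floor of the scrap hopper, the flap is shut and the sound brick hasn't moved; I handed the job in at about 13 s on the robot's clock, and the hand-in returned no verdict.

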